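Level the gel-casting table and set up the casting tray on it

TASK

Get the gel bench ready for pouring: with the clear casting tray still off it, level the aluminium table by turning its two black foot-screw knobs in turn until each bubble lies between the lines of its vial. Then set the tray down gently, flat inside the rectangle marked on the table and lengthwise along it, and press both its red end gates down until they stop and no further, fully home on the tray walls. Leave the bubbles between the lines and do not shift the things standing around.

Things in the scene. Friction and masses are not known exactly. Their poses are not given: they have to be found in the camera images.
- levelling_table: Aluminium levelling table: plate 132 (x) x 244 (y) x 13 mm, top 34 mm above the worktop, on a fixed rear foot at (48, 0) mm and two foot screws with knobs above the plate at (-32, 80) and (-32, -80) mm; cannot be pushed about. Origin on the worktop under its middle; x away from the robot, y left; turned up to 0.08 rad. A tube vial lies slantwise in each rear corner of the plate, 5 mm proud.
- knob_left (a point): On the left knob's axis, 58 mm above the worktop. Knob black, fluted, round, 32 mm across, sides from 39 to 69 mm above the worktop; does not rise or sink. Clockwise from above raises the plate there and moves the left bubble 8 mm per radian towards this knob; anticlockwise the other way. The right bubble does not mind. Needs 0.06 N m, stays where left; starts within 2 rad of level, stops at 2.7.
- knob_right (a point): The same on the right knob: clockwise from above moves the right bubble 8 mm per radian towards the right knob, and leaves the left bubble alone.
- vial_left (a point): Middle of the left tube vial (86 mm long, green liquid), 4 mm above the plate's top; it points from the rear foot to the left knob, along (-0.707, 0.707) in the table's x, y. Two black lines across it stand 16 mm either side of its middle.
- bubble_left (a point): Middle of the left vial's pale bubble, 24 mm long and 9 mm wide, which runs along the vial; it starts 5 to 17 mm off, and lies between the lines when within 3 mm of the vial's middle.
- vial_right (a point): Middle of the right tube vial, alike; it points from the rear foot to the right knob, along (-0.707, -0.707) in the table's x, y.
- bubble_right (a point): Middle of the right vial's bubble, alike.
- field (a point): Centre of the black-lined rectangle on the plate, 120 mm (x, away from the robot) by 74 mm (y), at the plate's top, 34 mm above the worktop and 3 mm ahead of the plate's middle.
- tray: Open casting tray of clear bluish acrylic, 104 mm long (x), 54 mm wide over its side walls (y), walls 4.5 mm thick and 28 mm high, about 0.3 kg. Origin: middle of its underside. Stands on the worktop left or right of the table, its x within 0.4 rad of straight ahead. Grip it across the walls at mid-length. A red gate closes each end; either end may point away from the robot on the table.
- gate_far (a joint): How far the red gate at the tray's +x end is pressed down, m: 0 raised, 0.012 home with its shoulders on the walls; starts at 0 to 0.004. Slides in grooves with about 5 N of rubbing and stays where left; the force rises sharply when it is home.
- gate_far_top (a point): Middle of the top of that gate's red cross bar (12 mm in the tray's x, 54 mm in y), 45.5 mm from the tray's middle; 48 mm above the tray's underside when raised, 36 mm when home.
- gate_near (a joint): The same for the gate at the tray's -x end.
- gate_near_top (a point): Middle of the top of the cross bar of the gate at the tray's -x end.
- tip_box: Bystander: blue pipette tip box with a pale lid, 80 x 118 x 86 mm, origin under its middle; on the other side of the table from the tray.
- timer: Bystander: round white dial timer on a foot, 104 mm high, at the left.
- saline: Bystander: pale bottle with a blue cap, 64 mm wide, 165 mm high, behind the work between the analyser and the printer.
- oil_drop: Bystander: small brown dropper bottle with a black cap, 34 mm wide, 78 mm high, beside the blue-capped bottle.

How it is judged:
By the outcome, as a careful person would: the job done as asked, in the order asked, and still so for the second after the job is handed in, with the robot touching nothing.
It also fails if it takes over 72 s, if anything falls off the work surface, if the arm or the gripper's body presses on something with over 40 N, if the wrist force passes 120 N, or if a joint passes its speed limit or range.

ROBOT

A 7-joint arm with a two-finger parallel gripper is mounted at the origin on a cart in front of the work surface, level with it; the furniture and walls round the work are solid. World frame = base frame: x ahead of the robot, y to its left, z up, the work surface at z = 0. Lengths are in m, angles in degrees, forces in N, time in s.
With the tool pointing down it reaches from about 0.425 to 0.875 m from the base axis. Payload 9.9 kg.
Tool frame: the origin (TCP) lies midway between the tips of the shut fingers; the grasp point (between the pads) lies grip_point_offset behind it (grip_point_offset is the distance from the TCP to the grasp point, in m); z points along the fingers, y is the direction in which the jaws open and shut (so a half turn about z gives the same grasp; the last joint's range is limited). The gripper opens to 85 mm and grips with 20 to 120 N. Pads are 22 mm wide; open, the fingers measure 114 mm over their backs; the gripper's body (76 mm by 85 mm) begins 54 mm behind the grasp point. The pads swing forward as they close: fully open they stand 13 mm farther back than shut.
Start: joints at [60.573, 32.985, 1.427, 82.34, -0.859, 64.687, -3.237], TCP at [0.281, -0.614, 0.231] pointing down, gripper open.
Joint ranges: [-157.87, 157.87], [-19.46, 123.44], [-87.15, 90], [11.01, 140.99], [-62.26, 242.26], [9.8, 113.94], [-161.44, 161.44]. Speed limits (degrees/s): [127.2, 127.2, 172.46, 172.46, 180, 180, 180].

INTERFACE

Orientations are given as a 3x3 rotation matrix whose columns are the frame's x, y, z axes.
In Python, from rig import sense, grab_frame, hand_in, grip_point_offset gives the robot as it stands.
- The arm moves only by the shell command python3 -m pendant 'ROWS' [OPENING] [FORCE]. ROWS is text: rows parted by semicolons, each of 6 numbers parted by spaces: the shift along the tool's x, y, z in cm, then the turn, a rotation vector about the tool's x, y, z in degrees. In form: dx dy dz ax ay az; .... A call has 1 to 8 rows; each row shifts and turns the commanded pose from where the row before left it, along the tool's axes as they then stand; what a row does not reach is not made up. A row lasts 1/10 s, in which the tool goes at most 50 mm and 8.59 degrees, less where a joint would pass 70% of its speed; a pose out of reach is approached as far as the arm can. A call is refused whole if a number of a shift passes 5 or a number of a turn 8.59, either way. A call with a gripper value outside its range is refused whole. OPENING is the closure, from 0 (fully open) to 1 (shut), set as the call begins (- or left out, the last holds). The fingers move at their own pace and stop on an object; FORCE is the grip in N (left out, the last holds). Time passes only in rows, so rows that do not move let the fingers close. It gives the time, the measured TCP pose, the force and the opening at its end, in the units of the state.
- sense(): the state, without advancing time (a new reading comes with each control period).
- grab_frame(name): name is "side" or "top" or "wrist"; returns a dict with "frame" (480x640x3 uint8, red, green, blue), "depth" (480x640 float32, m along the optical axis (not along the pixel's ray), 0 where there is no reading), "mtx" (3x3 intrinsics, pixels), "extrinsics" (4x4, takes a point from world to camera coordinates). Camera axes: x right, y down, z forward; pixel columns grow to the right and rows downward; lengths in m; the calibration is good to about 2 mm. A picture is of the moment at which its call begins.
- hand_in(): hands the job in, once; it reports no verdict.
The state is a dict: "t": time; "joint_positions": joint angles; "joint_vel": joint speeds; "effort": joint torques, N m; "position": TCP position; "eef_rot": TCP orientation; "wrist_force": force on the tool from outside, world axes, zero at the start; "wrist_torque": the same for the moment, N m; "finger_gap": finger opening in m.
Only numpy, scipy, OpenCV 4.12 (cv2) and the standard library are available. Lean on these libraries where they do the work, as an engineer would, in place of code of your own. Each camera call takes 0.05 s, during which the arm holds its last target.

## Working session

There is one attempt and no reset: what is moved stays moved. The work goes in short steps, Python scripts to look and compute and a shell command to move; the robot and the scene stay as the last step left them, time stands still between calls to the robot, and variables do not carry over. Pictures are saved under pics/ and viewed, and the job is handed in when it is done.

```bash
ls; mkdir -p pics
python3 - <<'E'
from rig import sense, grab_frame, grip_point_offset
import cv2
print(grip_point_offset, sense())
for n in ("side","top","wrist"):
    f=grab_frame(n); cv2.imwrite(f"pics/a_{n}.png",f["frame"][:,:,::-1]); print(n,f["mtx"].tolist(),f["extrinsics"].round(4).tolist())
E
```

```text
pics
0.0187 {'t': 0.0, 'joint_positions': array([60.57193628, 33.03312324,  1.42360894, 82.38585934, -0.85984888,
       64.68584021, -3.23728477]), 'joint_vel': array([ 0.09279862, -0.06482179,  0.06178009, -0.11209861,  0.00110198,
        0.01802445,  0.09471672]), 'effort': array([ 1.12151796e-03, -7.65738130e+01,  2.25011699e+00, -2.85955399e+01,
        1.51770981e-02,  1.27477720e-02,  1.25875161e-05]), 'position': array([ 0.28109608, -0.61319584,  0.23044081]), 'eef_rot': array([[ 9.09030644e-01,  4.16728585e-01, -7.58228670e-04],
       [ 4.16729267e-01, -9.09029476e-01,  1.45972394e-03],
       [-8.09435203e-05, -1.64290987e-03, -9.99998647e-01]]), 'wrist_force': array([0.21091483, 0.30083366, 0.99478762]), 'wrist_torque': array([-0.00740427,  0.00474429, -0.00080535]), 'finger_gap': 0.08558183361134142}
side [[486.1749584118669, 0.0, 325.1142300386197], [0.0, 486.1749584118669, 247.05101794032944], [0.0, 0.0, 1.0]] [[0.9998, -0.0168, -0.0052, -0.5185], [-0.0114, -0.3944, -0.9188, 0.0579], [0.0134, 0.9188, -0.3946, 1.0403], [0.0, 0.0, 0.0, 1.0]]
top [[446.45180271982235, 0.0, 325.13487955539586], [0.0, 446.45180271982235, 245.7353541223885], [0.0, 0.0, 1.0]] [[0.0143, -0.9998, -0.0109, -0.0255], [-0.9961, -0.0133, -0.0867, 0.5038], [0.0865, 0.0121, -0.9962, 1.1031], [0.0, 0.0, 0.0, 1.0]]
wrist [[341.3406743400958, 0.0, 323.3973872901973], [0.0, 341.3406743400958, 238.42933418663497], [0.0, 0.0, 1.0]] [[0.4166, -0.9091, 0.0001, -0.6754], [-0.8697, -0.3985, 0.2912, -0.0374], [-0.2647, -0.1214, -0.9567, 0.3783], [0.0, 0.0, 0.0, 1.0]]
```

View pics/a_top.png

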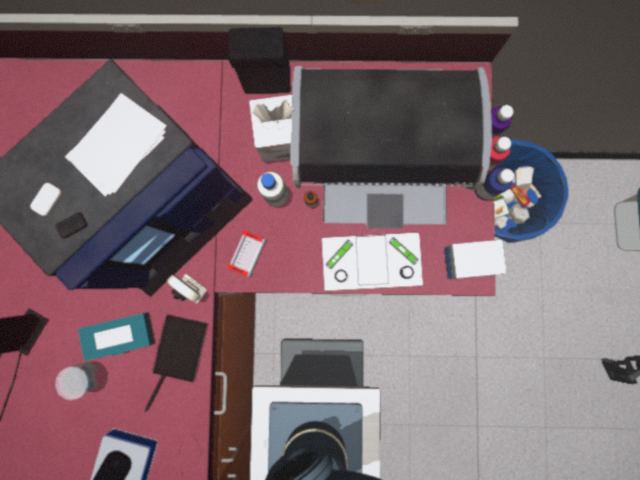

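View pics/a_side.png

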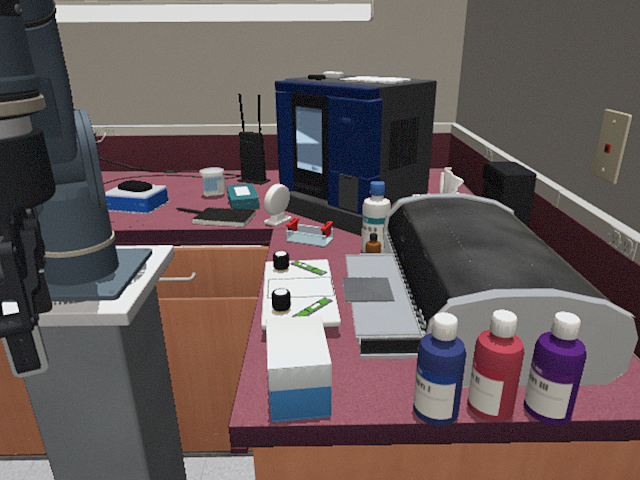

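The top view shows the table at about (372,261), with knobs at (341,276) and (407,271). The tray is on the left at (246,253), next to the timer at (187,288), and the tip box is on the right at (476,259). Next I'll zoom in and measure.

```bash
cat > h.py <<'E'
import numpy as np, cv2
from rig import sense, grab_frame, grip_point_offset
def ray(f,u,v):
    R=f["extrinsics"][:3,:3];t=f["extrinsics"][:3,3];K=f["mtx"]
    d=R.T@np.linalg.inv(K)@np.array([u,v,1.]); return -R.T@t,d
def onz(f,u,v,z):
    o,d=ray(f,u,v); return o+d*(z-o[2])/d[2]
def proj(f,p):
    c=f["extrinsics"][:3,:3]@np.asarray(p,float)+f["extrinsics"][:3,3]; q=f["mtx"]@c; return q[:2]/q[2]
def crop(f,u0,v0,u1,v1,name,s):
    im=f["frame"][v0:v1,u0:u1,::-1]; cv2.imwrite("pics/"+name,cv2.resize(im,None,fx=s,fy=s,interpolation=cv2.INTER_CUBIC))
E
python3 - <<'E'
from h import *
f=grab_frame("top"); crop(f,310,215,440,305,"b1.png",6); crop(f,160,160,320,310,"b2.png",4)
for n,u,v,z in [("tipbox",478,259,.08),("timer",187,288,.06)]: print(n,onz(f,u,v,z))
hsv=cv2.cvtColor(f["frame"],cv2.COLOR_RGB2HSV)
w=(hsv[:,:,1]<40)&(hsv[:,:,2]>170); w[:, :310]=0;w[:,440:]=0;w[:225]=0;w[305:]=0
g=cv2.inRange(hsv,(40,90,60),(85,255,255)); g[:220]=0;g[300:]=0;g[:,:310]=0;g[:,440:]=0
m=cv2.morphologyEx(((w*255).astype('uint8')|g),cv2.MORPH_CLOSE,np.ones((15,15)))
c=max(cv2.findContours(m,0,1)[0],key=cv2.contourArea); r=cv2.minAreaRect(c); print(r)
b=cv2.boxPoints(r); P=[onz(f,*p,.034) for p in b]; print(np.round(P,4),np.mean(P,0))
r2=cv2.inRange(hsv,(0,150,150),(6,255,255))|cv2.inRange(hsv,(174,150,150),(180,255,255)); r2[:225]=0;r2[285:]=0;r2[:,:222]=0;r2[:,280:]=0
n,l,s,ce=cv2.connectedComponentsWithStats(r2)
for i in range(1,n):
  if s[i,4]>8: print(s[i],ce[i],onz(f,*ce[i],.046))
E
```

```text
tipbox [ 0.47229602 -0.38255266  0.08      ]
timer [0.39360772 0.31403072 0.06      ]
((374.5, 268.5), (71.0, 129.0), 90.0)
[[ 0.5345  0.0196  0.034 ]
 [ 0.5387 -0.3019  0.034 ]
 [ 0.3631 -0.3006  0.034 ]
 [ 0.3584  0.0165  0.034 ]] [ 0.44866896 -0.14159603  0.034     ]
[241 230  22  11  96] [251.57291667 234.84375   ] [0.52664237 0.16356772 0.046     ]
[227 264  20  13  97] [236.3814433  269.78350515] [0.43975818 0.19851859 0.046     ]
```

View pics/b1.png

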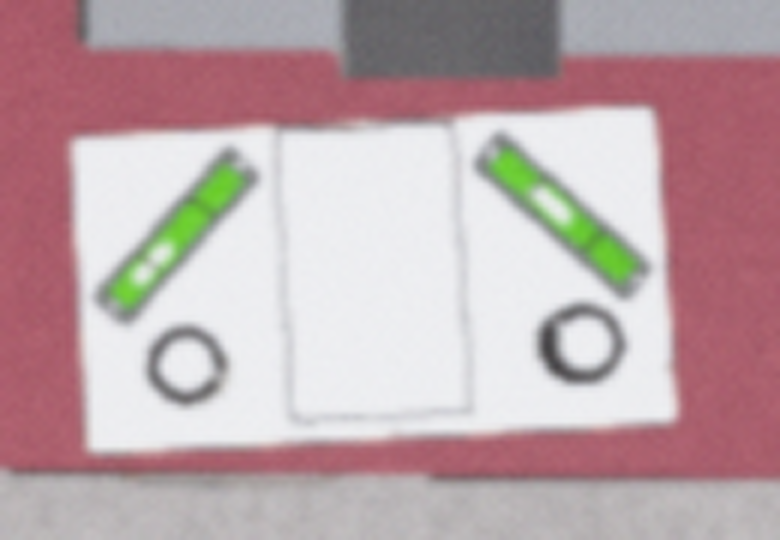

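View pics/b2.png

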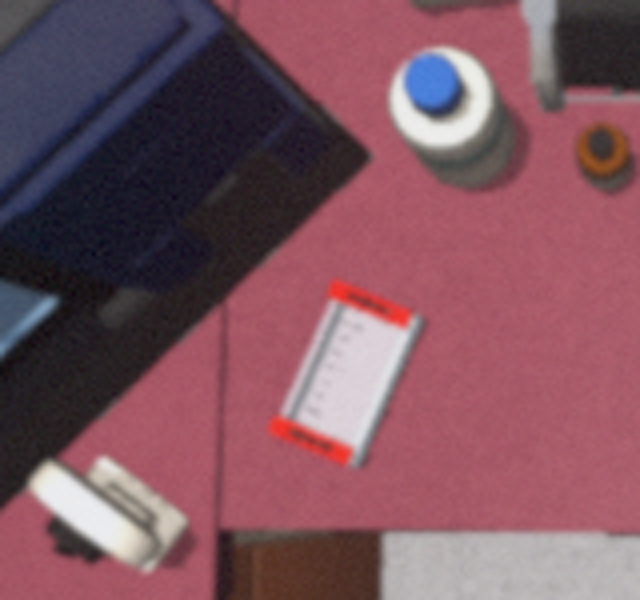

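The left bubble sits well towards its knob, with a line crossing it. The right bubble is off away from its knob. The tray is clear, with red gates at (252,235) and (236,270). Next I'll work out the table pose and knob positions.

Run:
```python
from h import *
f=grab_frame("top")
hsv=cv2.cvtColor(f["frame"],cv2.COLOR_RGB2HSV)
red=((hsv[:,:,1]>60)&((hsv[:,:,0]>165)|(hsv[:,:,0]<8)))
Z=lambda u,v:(310+u/6-.42,215+v/6-.42)
P=np.array([onz(f,*Z(*p),.034)[:2] for p in [(72,137),(655,108),(678,420),(88,453)]])
L=np.array([[66,122],[66,-122],[-66,-122],[-66,122]])/1000.
H,_=cv2.estimateAffinePartial2D(L,P); 
c=P.mean(0);A=(L).T@(P-c);th=np.arctan2(A[0,1]-A[1,0],A[0,0]+A[1,1]);R=np.array([[np.cos(th),-np.sin(th)],[np.sin(th),np.cos(th)]])
print("table",c,th,"res mm",((L@R.T+c-P)*1e3).round(1).tolist())
for n,q in [("kl",(-.032,.08)),("kr",(-.032,-.08)),("field",(-.003,0))]: print(n,c+R@np.array(q))
for n,p in [("kl",(187,365)),("kr",(582,343))]: print(n,onz(f,*Z(*p),.069))
print("ana corner",onz(f,252,199,0)); print("saline",onz(f,270,182,.16))
```

```text
table [ 0.46649738 -0.13493688] 0.06669841710295671 res mm [[0.4, 0.7], [1.4, -0.7], [-1.3, -0.5], [-0.5, 0.5]]
kl [ 0.42923661 -0.05724753]
kr [ 0.43990045 -0.21689177]
field [ 0.46350405 -0.13513683]
kl [ 0.42907049 -0.05760536  0.069     ]
kr [ 0.44005496 -0.21520421  0.069     ]
ana corner [0.62528702 0.17334531 0.        ]
saline [0.63373363 0.10527391 0.16      ]
```

```bash
python3 -m pendant '3.1 -2.95 0.4 0 0 0; 3.1 -2.95 0.4 0 0 0; 3.1 -2.95 0.4 0 0 0; 3.1 -2.95 0.4 0 0 0; 3.1 -2.95 0.4 0 0 0; 3.1 -2.95 0.4 0 0 0; 3.1 -2.95 0.4 0 0 0; 3.1 -2.95 0.4 0 0 0' 0; python3 -m pendant '3.1 -2.95 1.5 0 0 0; 3.1 -2.95 1.5 0 0 0; 0 0 0 0 0 0; 0 0 0 0 0 0'
python3 - <<'E'
from h import *
s=sense();print(s["t"],s["position"],s["joint_positions"].round(1),s["eef_rot"].round(3).tolist())
f=grab_frame("wrist");cv2.imwrite("pics/c1.png",f["frame"][:,:,::-1])
E
```

```text
t: 1.05
position: [0.4088, -0.2942, 0.1993]
eef_rot: [[0.909, 0.417, 0.0], [0.417, -0.909, -0.0], [0.0, 0.0, -1.0]]
wrist_force: [1.3, 0.1, 0.3]
finger_gap: 0.0854
t: 1.45
position: [0.4404, -0.2153, 0.1691]
eef_rot: [[0.908, 0.419, -0.001], [0.419, -0.908, 0.0], [-0.0, -0.0, -1.0]]
wrist_force: [0.0, -0.5, 0.8]
finger_gap: 0.0857
1.45 [ 0.44042819 -0.21530226  0.16913974] [ 22.4  21.7  -2.5 114.4   1.3  44.  -46.1] [[0.908, 0.419, -0.001], [0.419, -0.908, 0.0], [-0.0, -0.0, -1.0]]
```

View pics/c1.png

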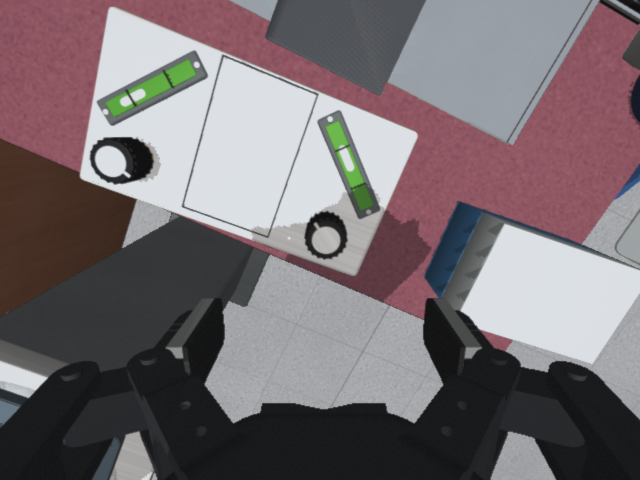

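The wrist view clearly shows both vials (left near (152,88), right near (349,164)), both bubbles, and the knobs with index marks. I'll measure the bubble offsets from the table geometry and the vial frames.

```bash
cat >> h.py <<'E'
def bubbles(f,show=None):
    # green vial blobs -> world at z=.038; axis by minAreaRect of green+bubble (closed mask)
    hsv=cv2.cvtColor(f["frame"],cv2.COLOR_RGB2HSV)
    g=cv2.inRange(hsv,(42,110,40),(80,255,255))
    th=0.0667; c,s=np.cos(th),np.sin(th); R=np.array([[c,-s],[s,c]])
    m=cv2.morphologyEx(g,cv2.MORPH_CLOSE,cv2.getStructuringElement(2,(15,15)))
    cs=[k for k in cv2.findContours(m,0,1)[0] if cv2.contourArea(k)>300]
    for k in cs:
        fill=np.zeros_like(g);cv2.drawContours(fill,[k],-1,255,-1)
        ys,xs=np.nonzero(fill); W=np.array([onz(f,x,y,.038)[:2] for x,y in zip(xs,ys)])
        mid=W.mean(0); d=np.linalg.svd(W-mid,full_matrices=False)[2][0]
        if d[0]>0:d=-d   # towards knob (robot side)
        n=np.array([-d[1],d[0]])
        a=(W-mid)@d; b=(W-mid)@n; cen=(a.max()+a.min())/2
        H=hsv[ys,xs]; core=abs(b)<.0035
        bub=core&(H[:,1]<100)&(H[:,2]>140)
        blk=core&(H[:,2]<75)&(H[:,1]<=255)
        bins=np.arange(-.036,.0365,.002); prof=[int(H[core&(abs(a-cen-q)<.001),2].mean()) if (core&(abs(a-cen-q)<.001)).any() else -1 for q in bins]
        bb=a[bub]-cen
        print("mid",(mid+d*cen).round(4),"dir",d.round(3),"len",round(np.ptp(a)*1e3,1),"bubble mm towards knob: mean %.1f range %.1f..%.1f n%d"%(bb.mean()*1e3,*(np.percentile(bb,[3,97])*1e3),bub.sum()) if bub.any() else "none")
        print("  ",dict(zip((bins*1e3).round().astype(int).tolist(),prof)))
E
python3 - <<'E'
from h import *
f=grab_frame("wrist");bubbles(f)
crop(f,80,30,400,260,"c2.png",2.5)
print("kr",onz(f,327,234,.069),"kl",onz(f,111,158,.069))
E
```

```text
mid [ 0.4948 -0.2139] dir [-0.659 -0.752] len 71.2 bubble mm towards knob: mean -7.0 range -17.2..2.1 n220
   {-36: 165, -34: 184, -32: 185, -30: 185, -28: 185, -26: 184, -24: 184, -22: 184, -20: 183, -18: 193, -16: 132, -14: 210, -12: 223, -10: 222, -8: 224, -6: 223, -4: 224, -2: 224, 0: 221, 2: 211, 4: 183, 6: 180, 8: 180, 10: 179, 12: 179, 14: 173, 16: 97, 18: 148, 20: 118, 22: 113, 24: 113, 26: 113, 28: 113, 30: 112, 32: 112, 34: 111, 36: 102}
mid [ 0.4842 -0.055 ] dir [-0.752  0.66 ] len 71.5 bubble mm towards knob: mean 15.3 range 5.6..25.2 n243
   {-36: 155, -34: 173, -32: 173, -30: 173, -28: 173, -26: 172, -24: 172, -22: 172, -20: 172, -18: 164, -16: 91, -14: 141, -12: 172, -10: 171, -8: 171, -6: 171, -4: 171, -2: 171, 0: 171, 2: 170, 4: 174, 6: 205, 8: 218, 10: 220, 12: 220, 14: 217, 16: 134, 18: 169, 20: 219, 22: 219, 24: 214, 26: 182, 28: 167, 30: 167, 32: 166, 34: 166, 36: 155}
kr [ 0.44508234 -0.21836338  0.069     ] kl [ 0.43253147 -0.05927436  0.069     ]
```

View pics/c2.png

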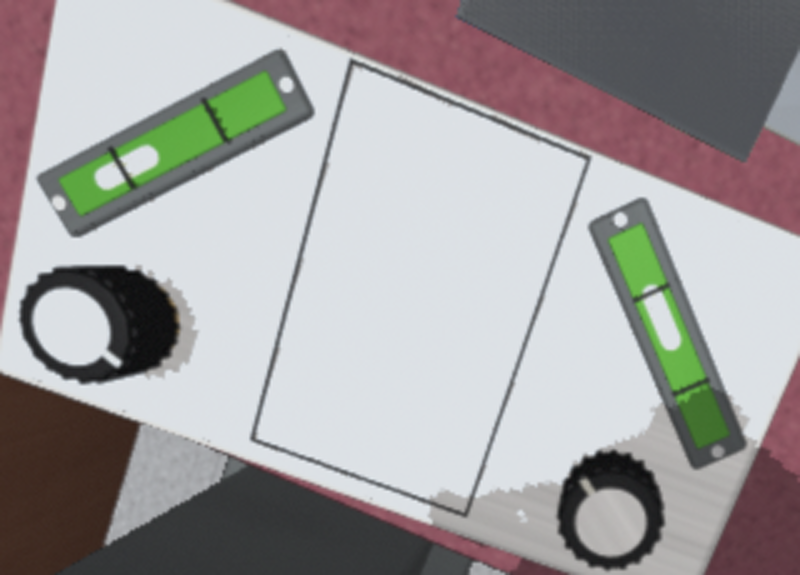

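```bash
python3 -m pendant '0 0.2 3 0 0 0; 0 0 3 0 0 0; 0 0 3 0 0 0; 0 0 2 0 0 0; 0 0 1.2 0 0 0; 0 0 0 0 0 0' 0 ; python3 -m pendant '0 0 0 0 0 0; 0 0 0 0 0 0; 0 0 0 0 0 0; 0 0 0 0 0 0; 0 0 0 0 0 0; 0 0 0 0 0 0' 1 30
```

```text
t: 2.15
position: [0.4398, -0.2193, 0.0462]
eef_rot: [[0.91, 0.414, -0.002], [0.414, -0.91, 0.0], [-0.002, -0.001, -1.0]]
wrist_force: [0.3, 0.2, 0.4]
finger_gap: 0.0853
t: 2.75
position: [0.4405, -0.2169, 0.048]
eef_rot: [[0.909, 0.418, -0.001], [0.418, -0.909, 0.001], [-0.0, -0.001, -1.0]]
wrist_force: [-2.8, 5.6, 11.3]
finger_gap: 0.0298
```

```bash
python3 -m pendant '0 0 0 0 0 4; 0 0 0 0 0 8; 0 0 0 0 0 8; 0 0 0 0 0 8; 0 0 0 0 0 8; 0 0 0 0 0 8; 0 0 0 0 0 7; 0 0 0 0 0 3.5'; python3 -m pendant '0 0 0 0 0 0; 0 0 0 0 0 0; 0 0 0 0 0 0'
python3 - <<'E'
from h import *
f=grab_frame("wrist");bubbles(f);cv2.imwrite("pics/d1.png",f["frame"][:,:,::-1])
f=grab_frame("top");crop(f,310,215,440,305,"d2.png",6)
print(sense()["joint_positions"])
E
```

```text
t: 3.55
position: [0.4404, -0.2168, 0.048]
eef_rot: [[0.865, -0.501, -0.001], [-0.501, -0.865, 0.002], [-0.001, -0.001, -1.0]]
wrist_force: [-4.0, 5.9, 11.2]
finger_gap: 0.0296
t: 3.85
position: [0.4405, -0.2168, 0.048]
eef_rot: [[0.868, -0.497, -0.001], [-0.497, -0.868, 0.002], [-0.001, -0.001, -1.0]]
wrist_force: [-3.2, 4.7, 10.2]
finger_gap: 0.03
mid [ 0.4846 -0.0554] dir [-0.756  0.655] len 71.8 bubble mm towards knob: mean 15.2 range 5.7..25.4 n347
   {-36: 152, -34: 173, -32: 173, -30: 173, -28: 173, -26: 173, -24: 173, -22: 173, -20: 173, -18: 170, -16: 124, -14: 59, -12: 168, -10: 173, -8: 173, -6: 173, -4: 173, -2: 173, 0: 173, 2: 173, 4: 174, 6: 210, 8: 227, 10: 227, 12: 228, 14: 229, 16: 208, 18: 70, 20: 203, 22: 228, 24: 225, 26: 196, 28: 172, 30: 171, 32: 171, 34: 171, 36: 163}
mid [ 0.4948 -0.2142] dir [-0.658 -0.753] len 71.1 bubble mm towards knob: mean -0.1 range -9.6..9.6 n656
   {-36: 161, -34: 181, -32: 182, -30: 182, -28: 182, -26: 183, -24: 183, -22: 183, -20: 184, -18: 173, -16: 79, -14: 175, -12: 185, -10: 208, -8: 229, -6: 232, -4: 232, -2: 231, 0: 231, 2: 231, 4: 232, 6: 231, 8: 230, 10: 210, 12: 189, 14: 168, 16: 74, 18: 120, 20: 120, 22: 121, 24: 121, 26: 121, 28: 121, 30: 122, 32: 122, 34: 122, 36: 108}
[ 12.11469425  33.61629267  12.84629461 121.55788555 -16.21228015
  26.48420424 -82.3624502 ]
```

View pics/d1.png

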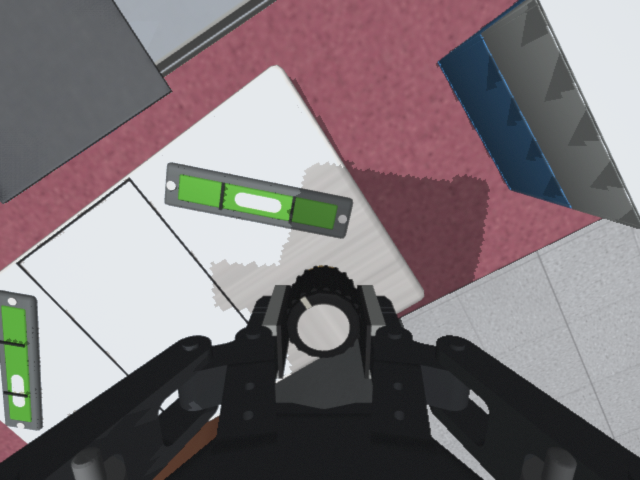

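The right bubble is centred (-0.1 mm). I'll release it and move to the left knob.

```bash
python3 -m pendant '0 0 0 0 0 0; 0 0 0 0 0 0; 0 0 0 0 0 0; 0 0 0 0 0 0; 0 0 -2 0 0 0; 0 0 -3 0 0 0; 0 0 -2 0 0 0; 0 0 0 0 0 0' 0 ; python3 -m pendant '-2.1 -3.1 0 0 0 0; -2.1 -3.1 0 0 0 0; -2.1 -3.1 0 0 0 0; -2.1 -3.1 0 0 0 0; -0.5 -0.8 0 0 0 0; 0 0 0 0 0 0; 0 0 0 0 0 0'
python3 - <<'E'
from h import *
f=grab_frame("wrist");bubbles(f);cv2.imwrite("pics/e1.png",f["frame"][:,:,::-1])
s=sense();print(s["joint_positions"],s["position"],s["eef_rot"].round(3).tolist())
E
```

```text
t: 4.75
position: [0.4423, -0.2188, 0.1195]
eef_rot: [[0.867, -0.498, 0.004], [-0.498, -0.867, -0.002], [0.004, -0.001, -1.0]]
wrist_force: [0.9, 0.3, 0.3]
finger_gap: 0.0854
t: 5.45
position: [0.4297, -0.0602, 0.1171]
eef_rot: [[0.867, -0.499, -0.0], [-0.499, -0.867, -0.001], [0.0, 0.001, -1.0]]
wrist_force: [-0.0, -1.0, 0.2]
finger_gap: 0.0855
mid [ 0.4841 -0.0545] dir [-0.752  0.659] len 71.6 bubble mm towards knob: mean 15.0 range 5.5..25.0 n294
   {-36: 171, -34: 194, -32: 194, -30: 194, -28: 194, -26: 194, -24: 194, -22: 193, -20: 193, -18: 186, -16: 98, -14: 184, -12: 192, -10: 192, -8: 192, -6: 192, -4: 192, -2: 191, 0: 191, 2: 191, 4: 194, 6: 223, 8: 229, 10: 231, 12: 230, 14: 227, 16: 125, 18: 208, 20: 231, 22: 230, 24: 226, 26: 197, 28: 157, 30: 120, 32: 117, 34: 117, 36: 109}
mid [ 0.4947 -0.2131] dir [-0.662 -0.75 ] len 71.5 bubble mm towards knob: mean 0.2 range -9.5..9.9 n475
   {-36: 159, -34: 183, -32: 183, -30: 182, -28: 182, -26: 182, -24: 182, -22: 181, -20: 181, -18: 180, -16: 107, -14: 142, -12: 180, -10: 199, -8: 226, -6: 228, -4: 230, -2: 229, 0: 228, 2: 229, 4: 229, 6: 228, 8: 226, 10: 209, 12: 177, 14: 175, 16: 103, 18: 135, 20: 176, 22: 175, 24: 175, 26: 174, 28: 174, 30: 174, 32: 173, 34: 173, 36: 160}
[ -11.50450419   23.53636502   18.35209784  125.9858117   -13.54399965
   32.27214791 -103.0403977 ] [ 0.42965901 -0.06066363  0.11715838] [[0.866, -0.499, 0.0], [-0.499, -0.866, -0.001], [0.0, 0.001, -1.0]]
```

View pics/e1.png

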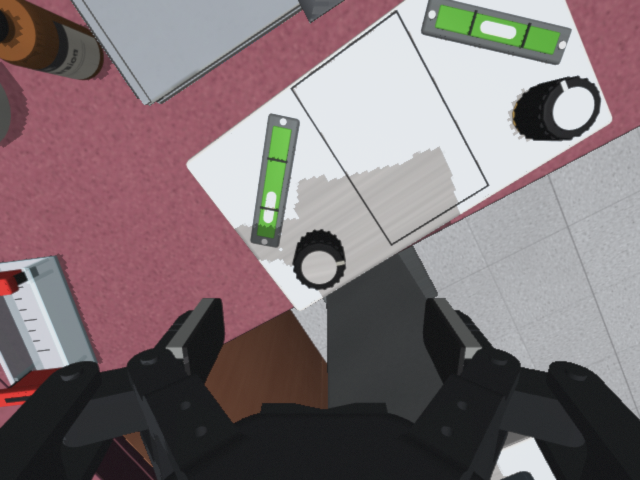

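```bash
python3 -m pendant '-0.2 -0.2 2 0 0 0; 0 0 3 0 0 0; 0 0 2 0 0 0; 0 0 0 0 0 0' 0 ; python3 -m pendant '0 0 0 0 0 0; 0 0 0 0 0 0; 0 0 0 0 0 0; 0 0 0 0 0 0; 0 0 0 0 0 0; 0 0 0 0 0 0' 1 30
```

```text
t: 5.9
position: [0.4276, -0.0581, 0.0455]
eef_rot: [[0.866, -0.5, -0.004], [-0.5, -0.866, -0.0], [-0.003, 0.002, -1.0]]
wrist_force: [-0.4, 0.7, -0.3]
finger_gap: 0.0855
t: 6.5
position: [0.4294, -0.0567, 0.0482]
eef_rot: [[0.867, -0.498, 0.002], [-0.498, -0.867, -0.0], [0.002, -0.001, -1.0]]
wrist_force: [-1.4, -0.7, 7.7]
finger_gap: 0.03
```

```bash
python3 -m pendant '0 0 0 0 0 -4; 0 0 0 0 0 -8; 0 0 0 0 0 -8; 0 0 0 0 0 -8; 0 0 0 0 0 -8; 0 0 0 0 0 -8; 0 0 0 0 0 -8; 0 0 0 0 0 -8'; python3 -m pendant '0 0 0 0 0 -8; 0 0 0 0 0 -8; 0 0 0 0 0 -8; 0 0 0 0 0 -8; 0 0 0 0 0 -8; 0 0 0 0 0 -7; 0 0 0 0 0 -3; 0 0 0 0 0 0';  python3 -m pendant '0 0 0 0 0 0; 0 0 0 0 0 0'
python3 - <<'E'
from h import *
f=grab_frame("wrist");bubbles(f);cv2.imwrite("pics/f1.png",f["frame"][:,:,::-1])
f=grab_frame("top");crop(f,310,215,440,305,"f2.png",6)
print(sense()["joint_positions"])
E
```

```text
t: 7.3
position: [0.4293, -0.0571, 0.0482]
eef_rot: [[0.862, 0.506, 0.002], [0.506, -0.862, -0.001], [0.001, 0.002, -1.0]]
wrist_force: [-0.2, -0.9, 7.6]
finger_gap: 0.03
t: 8.1
position: [0.4296, -0.0573, 0.0481]
eef_rot: [[0.17, 0.985, 0.002], [0.985, -0.17, -0.001], [-0.001, 0.002, -1.0]]
wrist_force: [-0.2, -3.0, 7.8]
finger_gap: 0.03
t: 8.3
position: [0.4296, -0.0573, 0.0482]
eef_rot: [[0.172, 0.985, 0.002], [0.985, -0.172, -0.001], [-0.001, 0.002, -1.0]]
wrist_force: [0.6, -2.0, 7.8]
finger_gap: 0.0301
mid [ 0.4835 -0.0533] dir [-0.752  0.659] len 71.3 bubble mm towards knob: mean -0.2 range -10.0..9.3 n547
   {-36: 165, -34: 177, -32: 178, -30: 178, -28: 178, -26: 178, -24: 178, -22: 179, -20: 179, -18: 113, -16: 112, -14: 179, -12: 180, -10: 211, -8: 229, -6: 229, -4: 231, -2: 231, 0: 231, 2: 232, 4: 231, 6: 230, 8: 227, 10: 202, 12: 182, 14: 130, 16: 110, 18: 180, 20: 183, 22: 183, 24: 183, 26: 183, 28: 183, 30: 183, 32: 184, 34: 183, 36: 158}
[ 12.82845858  30.27048196 -16.34293117 129.15373211  21.56393694
  22.93525509 -31.26500361]
```

View pics/f1.png

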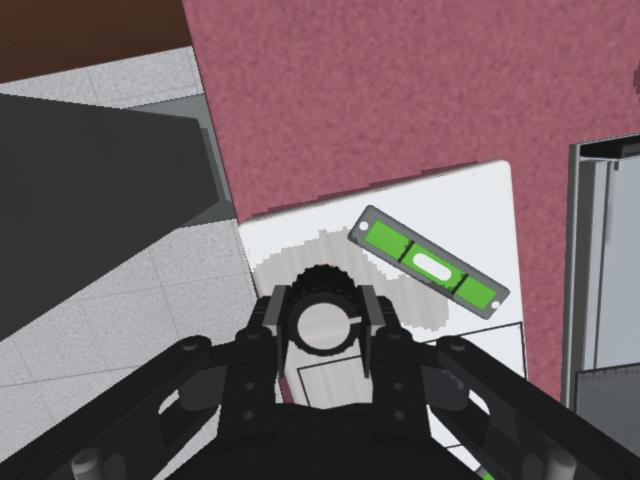

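The left bubble is centred too (-0.2 mm). I'll release, rise and turn towards the tray.

```bash
python3 -m pendant '0 0 0 0 0 0; 0 0 0 0 0 0; 0 0 0 0 0 0; 0 0 0 0 0 0; 0 0 -2 0 0 0; 0 0 -3 0 0 0; 0 0 -4 0 0 0; 0 0 -4 0 0 8' 0 ; python3 -m pendant '0 0 0 0 0 8; 0 0 0 0 0 8; 0 0 0 0 0 8; 0 0 0 0 0 8; 0 0 0 0 0 8; 0 0 0 0 0 8; 0 0 0 0 0 8; 0 0 0 0 0 8';python3 -m pendant '0 0 0 0 0 8; 0 0 0 0 0 8; 0 0 0 0 0 8; 0 0 0 0 0 6; 0 0 0 0 0 0'
python3 -c "
from h import *
s=sense();print(s['joint_positions'],s['position'],s['eef_rot'].round(3).tolist())
p=s['position'];R=s['eef_rot'];print(R.T@(np.array([.483,.181,.17])-p))"
```

```text
t: 9.2
position: [0.4281, -0.0564, 0.1784]
eef_rot: [[0.307, 0.952, -0.001], [0.952, -0.307, 0.001], [0.0, -0.002, -1.0]]
wrist_force: [1.7, -1.4, -0.9]
finger_gap: 0.0852
t: 10.0
position: [0.4286, -0.0565, 0.1772]
eef_rot: [[0.991, 0.136, -0.0], [0.136, -0.991, 0.0], [-0.0, -0.0, -1.0]]
wrist_force: [-0.3, -0.4, 0.3]
finger_gap: 0.0853
t: 10.5
position: [0.4287, -0.0564, 0.1772]
eef_rot: [[0.928, -0.374, -0.0], [-0.374, -0.928, -0.0], [-0.0, 0.0, -1.0]]
wrist_force: [-0.2, 0.4, 0.7]
finger_gap: 0.0859
[ 1.38586472e+00  1.66552728e+01 -1.51578854e-01  1.21384641e+02
  7.20386111e-02  4.19779915e+01 -1.10760632e+02] [ 0.42866619 -0.0563805   0.17721788] [[0.928, -0.374, -0.0], [-0.374, -0.928, -0.0], [-0.0, 0.0, -1.0]]
[-0.03832552 -0.2404856   0.00718285]
```

```bash
python3 -m pendant '-0.6 -3.9 0 0 0 0; -0.6 -3.9 0 0 0 0; -0.6 -3.9 0 0 0 0; -0.6 -3.9 0 0 0 0; -0.6 -3.9 0 0 0 0; -0.6 -3.9 0 0 0 0; -0.2 -0.6 0 0 0 0; 0 0 0 0 0 0'; python3 -m pendant '0 0 0 0 0 0; 0 0 0 0 0 0'
python3 - <<'E'
from h import *
f=grab_frame("wrist");cv2.imwrite("pics/g1.png",f["frame"][:,:,::-1])
bubbles(f)
s=sense();print(s['joint_positions'],s['position'],s['eef_rot'].round(3).tolist())
hsv=cv2.cvtColor(f["frame"],cv2.COLOR_RGB2HSV)
r2=cv2.inRange(hsv,(0,200,120),(6,255,255))|cv2.inRange(hsv,(176,200,120),(180,255,255))
n,l,st,ce=cv2.connectedComponentsWithStats(r2)
for i in range(1,n):
  if st[i,4]>60:
    c=cv2.findContours((l==i).astype('uint8'),0,1)[0][0]
    print(st[i],ce[i],onz(f,*ce[i],.047),cv2.minAreaRect(c))
E
```

```text
t: 11.3
position: [0.4826, 0.1817, 0.1769]
eef_rot: [[0.93, -0.368, -0.001], [-0.368, -0.93, 0.0], [-0.001, 0.0, -1.0]]
wrist_force: [-0.3, -0.8, -0.2]
finger_gap: 0.0855
t: 11.5
position: [0.4829, 0.1786, 0.1773]
eef_rot: [[0.928, -0.374, -0.0], [-0.374, -0.928, -0.001], [0.0, 0.001, -1.0]]
wrist_force: [-0.6, -0.6, 0.1]
finger_gap: 0.0854
mid [ 0.4844 -0.0531] dir [-0.752  0.66 ] len 71.8 bubble mm towards knob: mean -0.4 range -10.1..9.4 n240
   {-36: 181, -34: 197, -32: 198, -30: 198, -28: 198, -26: 198, -24: 198, -22: 198, -20: 198, -18: 167, -16: 105, -14: 197, -12: 200, -10: 224, -8: 238, -6: 240, -4: 240, -2: 239, 0: 240, 2: 240, 4: 241, 6: 239, 8: 239, 10: 221, 12: 199, 14: 169, 16: 104, 18: 195, 20: 199, 22: 199, 24: 199, 26: 199, 28: 199, 30: 199, 32: 199, 34: 199, 36: 177}
[ -23.41612351   22.92631115   -2.97630229  110.43803035    1.62775979
   46.70205841 -139.23599081] [0.48290863 0.17868728 0.17733533] [[0.927, -0.374, -0.0], [-0.374, -0.927, -0.001], [0.0, 0.001, -1.0]]
```

View pics/g1.png

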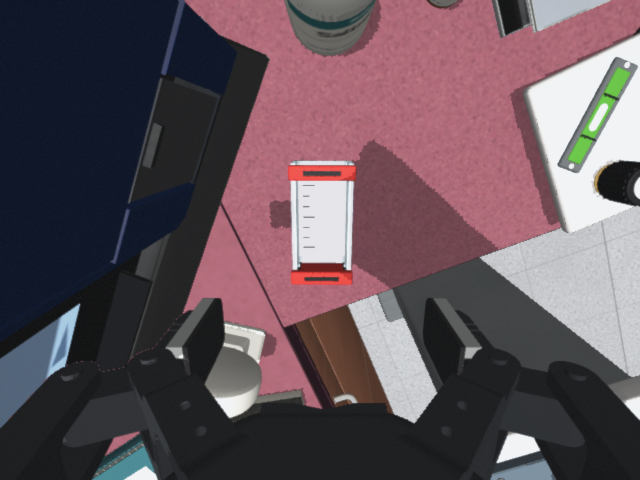

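The tray lines up with the tool, with its gate bars at (322,172) and (321,279). The timer is well to the lower left. I'll refine the tray pose.

```bash
cat >> h.py <<'E'
def gates(f,z,box=None,zs=None):
    hsv=cv2.cvtColor(f["frame"],cv2.COLOR_RGB2HSV)
    r2=cv2.inRange(hsv,(0,170,190),(8,255,255))|cv2.inRange(hsv,(177,170,190),(180,255,255))
    r2=cv2.morphologyEx(r2,cv2.MORPH_CLOSE,np.ones((7,7)))
    out=[]
    for c in cv2.findContours(r2,0,1)[0]:
        if cv2.contourArea(c)<150: continue
        r=cv2.minAreaRect(c); b=np.array([onz(f,*p,z)[:2] for p in cv2.boxPoints(r)]); e=np.linalg.norm(b-np.roll(b,-1,0),axis=1)
        out.append(b.mean(0)); print(r,"world",b.mean(0).round(4),"sides",e[:2].round(4))
    return out
E
python3 - <<'E'
from h import *
f=grab_frame("wrist"); crop(f,270,140,380,300,"g2.png",3.7)
o=gates(f,.046)
if len(o)==2:
  a,b=sorted(o,key=lambda p:-p[0]); d=a-b; print("mid",(a+b)/2,"len",np.linalg.norm(d),"yaw",np.degrees(np.arctan2(d[1],d[0])))
  s=sense(); R=s["eef_rot"]; print("tool yaw",np.degrees(np.arctan2(R[1,0],R[0,0])), R.T@(np.r_[(a+b)/2,.04]-s["position"]))
f=grab_frame("top");gates(f,.046)
E
```

```text
((321.5, 277.5), (11.0, 59.0), 90.0) world [0.4427 0.196 ] sides [0.051  0.0103]
((322.0, 172.5), (13.0, 66.0), 90.0) world [0.526  0.1618] sides [0.052  0.0102]
mid [0.48436681 0.17886898] len 0.08999232906943634 yaw -22.310779383742204
tool yaw -21.95549709030869 [ 0.00133044 -0.00047893  0.13742661]
```

View pics/g2.png

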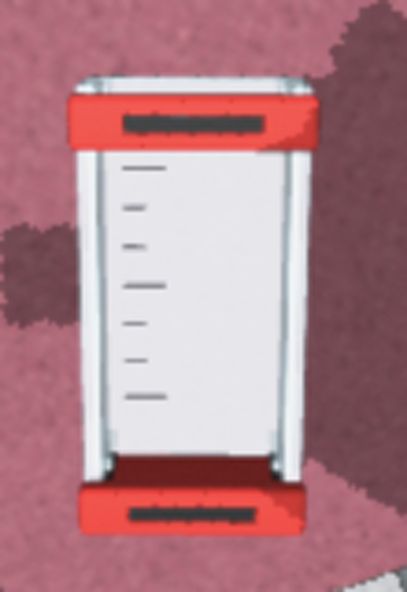

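```bash
python3 -m pendant '0.13 0 3 0 0 -0.3; 0 0 4 0 0 0; 0 0 4 0 0 0; 0 0 3 0 0 0; 0 0 2 0 0 0; 0 0 1.2 0 0 0; 0 0 0 0 0 0' 0 ; python3 -m pendant '0 0 0 0 0 0; 0 0 0 0 0 0; 0 0 0 0 0 0; 0 0 0 0 0 0; 0 0 0 0 0 0' 1 25
python3 - <<'E'
from h import *
f=grab_frame("wrist");cv2.imwrite("pics/i1.png",f["frame"][:,:,::-1])
E
```

```text
t: 12.35
position: [0.4836, 0.1793, 0.0043]
eef_rot: [[0.93, -0.368, -0.002], [-0.368, -0.93, -0.001], [-0.001, 0.002, -1.0]]
wrist_force: [-0.1, 0.6, 0.4]
finger_gap: 0.0855
t: 12.85
position: [0.485, 0.18, 0.0065]
eef_rot: [[0.93, -0.368, 0.002], [-0.368, -0.93, 0.001], [0.002, -0.001, -1.0]]
wrist_force: [-1.1, -0.6, 7.1]
finger_gap: 0.0539
```

View pics/i1.png

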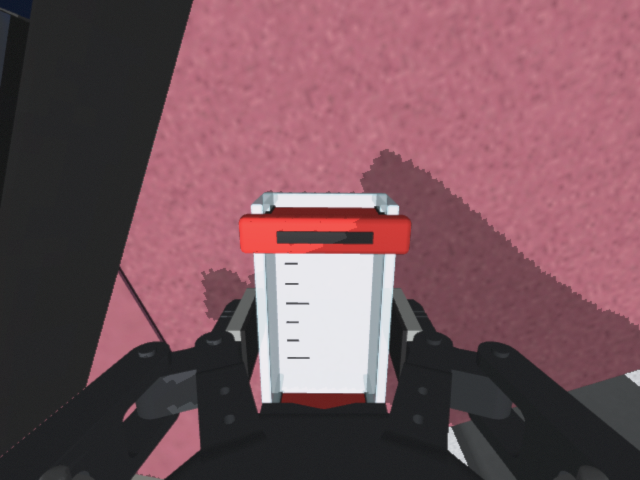

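The tray is gripped at a 53.9 mm gap. I'll lift it, carry it over and turn it.

```bash
python3 -m pendant '0 0 -1 0 0 0; 0 0 -3 0 0 0; 0 0 -4 0 0 0; 0 0 -4 0 0 0; 0 0 0 0 0 0' - 40; python3 -m pendant '0.7 2 0 0 0 0; 1.2 4 0 0 0 0; 1.2 4 0 0 0 0; 1.2 4 0 0 0 0; 1.2 4 0 0 0 0; 1.2 4 0 0 0 0; 1.2 4 0 0 0 0; 1 2.5 0 0 0 0' ; python3 -m pendant '0.6 1.6 0 0 0 0; 0 0 0 0 0 -6; 0 0 0 0 0 -7; 0 0 0 0 0 -7; 0 0 0 0 0 -5.4; 0 0 0 0 0 0; 0 0 0 0 0 0'
python3 - <<'E'
from h import *
f=grab_frame("wrist");cv2.imwrite("pics/j1.png",f["frame"][:,:,::-1])
f=grab_frame("top");crop(f,310,215,440,305,"j2.png",6)
s=sense();print(s['joint_positions'],s['position'],s['eef_rot'].round(3).tolist())
E
```

```text
t: 13.4
position: [0.4866, 0.1808, 0.1306]
eef_rot: [[0.93, -0.368, 0.008], [-0.368, -0.93, 0.003], [0.006, -0.006, -1.0]]
wrist_force: [1.4, 0.8, -4.0]
finger_gap: 0.0531
t: 14.2
position: [0.4603, -0.1211, 0.125]
eef_rot: [[0.929, -0.37, -0.002], [-0.37, -0.929, -0.001], [-0.001, 0.001, -1.0]]
wrist_force: [0.0, 0.2, -3.8]
finger_gap: 0.0533
t: 14.9
position: [0.4613, -0.135, 0.125]
eef_rot: [[0.998, 0.064, -0.001], [0.064, -0.998, 0.0], [-0.001, -0.0, -1.0]]
wrist_force: [-0.2, 0.3, -3.2]
finger_gap: 0.053
[ 18.56654681  24.83670401 -10.94587862 118.40066039   7.54047224
  37.42257563 -83.68879601] [ 0.46163389 -0.13494067  0.12517523] [[0.998, 0.065, -0.0], [0.065, -0.998, 0.0], [-0.0, -0.0, -1.0]]
```

View pics/j1.png

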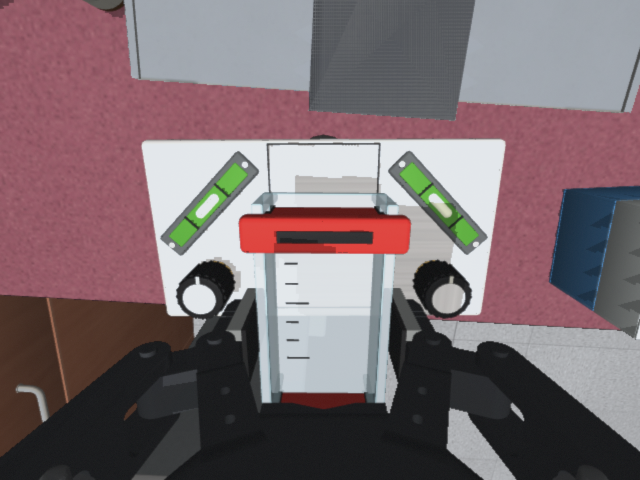

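Run:
```python
from h import *
f=grab_frame("wrist"); a=onz(f,268,144,.034);b=onz(f,379.5,144,.034);print(a,b)
d=a-b; th=np.arctan2(-d[0],d[1]); m=(a+b)/2; print("yaw",np.degrees(th),"center",m[:2]-.06*np.array([np.cos(th),np.sin(th)]))
for q in [(.0,.066,.122),(0,.066,-.122)]:pass
c=[onz(f,u,v,.034)[:2] for u,v in ((144,142),(504,140))]; print(c); d=c[0]-c[1]; print("plate yaw",np.degrees(np.arctan2(-d[0],d[1])), "field c",(c[0]+c[1])/2-.069*np.array([.998,.066]))
gates(f,.125-.005+.047)
bubbles(f)
```

```text
[ 0.52781729 -0.09493018  0.034     ] [ 0.53254801 -0.16832277  0.034     ]
yaw 3.6880538484962435 center [ 0.4703069  -0.13548593]
[array([ 0.52383929, -0.01348753]), array([ 0.54034108, -0.24978543])]
plate yaw 3.9947491892378424 field c [ 0.46322818 -0.13619048]
((324.5, 235.5), (33.0, 169.0), 90.0) world [ 0.5064 -0.1331] sides [0.0511 0.0106]
mid [ 0.495  -0.2132] dir [-0.658 -0.753] len 71.4 bubble mm towards knob: mean 0.1 range -9.4..9.7 n287
   {-36: 167, -34: 186, -32: 186, -30: 186, -28: 186, -26: 185, -24: 185, -22: 185, -20: 184, -18: 184, -16: 113, -14: 145, -12: 183, -10: 204, -8: 228, -6: 228, -4: 210, -2: 206, 0: 199, 2: 197, 4: 196, 6: 195, 8: 192, 10: 159, 12: 117, 14: 116, 16: 79, 18: 116, 20: 172, 22: 178, 24: 178, 26: 177, 28: 177, 30: 177, 32: 177, 34: 176, 36: 163}
mid [ 0.4844 -0.0547] dir [-0.752  0.659] len 71.3 bubble mm towards knob: mean 0.1 range -9.6..9.8 n297
   {-36: 165, -34: 187, -32: 188, -30: 188, -28: 187, -26: 187, -24: 187, -22: 187, -20: 186, -18: 182, -16: 104, -14: 148, -12: 185, -10: 208, -8: 229, -6: 227, -4: 230, -2: 230, 0: 231, 2: 230, 4: 229, 6: 228, 8: 227, 10: 208, 12: 182, 14: 172, 16: 92, 18: 140, 20: 180, 22: 180, 24: 179, 26: 179, 28: 179, 30: 178, 32: 178, 34: 177, 36: 159}
```

View pics/j2.png

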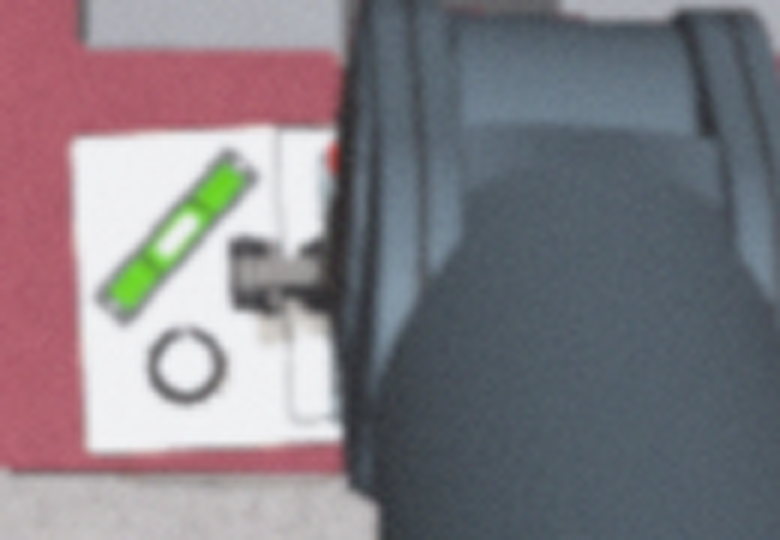

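The line I read as the rectangle's back edge lies 3 mm inside the plate's rear edge, so the field centre is at table x = +3 mm, about (0.4695, -0.135). I'll shift 8 mm ahead and lower gently.

```bash
python3 -m pendant '0.4 0 1.5 0 0 0; 0.4 0 2.5 0 0 0; 0 0 2 0 0 0; 0 0 1 0 0 0; 0 0 0.6 0 0 0; 0 0 0 0 0 0; 0 0 0 0 0 0'
python3 -m pendant '0 0 0.1 0 0 0; 0 0 0.1 0 0 0; 0 0 0.1 0 0 0; 0 0 0 0 0 0'
python3 - <<'E'
from h import *
f=grab_frame("side");crop(f,240,220,360,340,"k1.png",5)
E
```

```text
t: 15.75
position: [0.4702, -0.1346, 0.0499]
eef_rot: [[0.998, 0.066, 0.001], [0.066, -0.998, -0.0], [0.001, 0.0, -1.0]]
wrist_force: [1.2, 0.3, -4.0]
finger_gap: 0.0531
t: 16.15
position: [0.4698, -0.1345, 0.0464]
eef_rot: [[0.998, 0.067, 0.0], [0.067, -0.998, -0.0], [0.0, 0.0, -1.0]]
wrist_force: [-0.1, 0.1, -4.2]
finger_gap: 0.0532
```

View pics/k1.png

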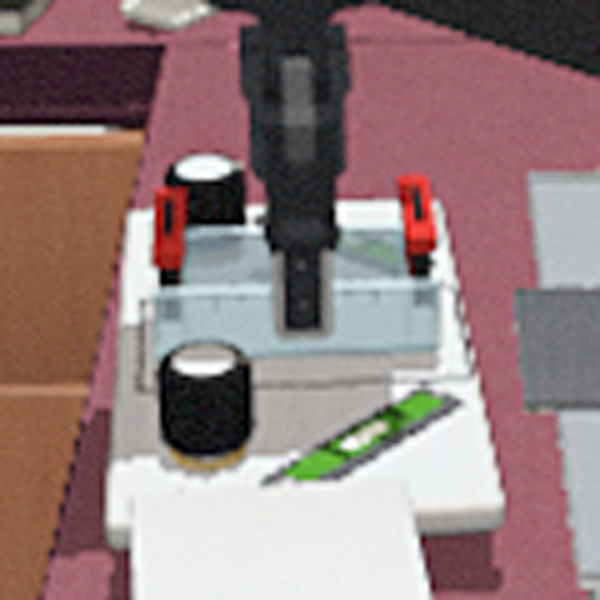

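The tray is above the rectangle, level and aligned. I'll keep lowering slowly.

```bash
python3 -m pendant '0 0 0.1 0 0 0; 0 0 0.1 0 0 0; 0 0 0.1 0 0 0; 0 0 0.1 0 0 0; 0 0 0 0 0 0'
python3 -m pendant '0 0 0.05 0 0 0; 0 0 0.05 0 0 0; 0 0 0 0 0 0'
```

```text
t: 16.7
position: [0.4697, -0.1344, 0.0421]
eef_rot: [[0.998, 0.067, -0.0], [0.067, -0.998, 0.0], [-0.0, -0.0, -1.0]]
wrist_force: [-0.2, -0.2, -3.5]
finger_gap: 0.0528
t: 17.0
position: [0.4698, -0.1344, 0.0412]
eef_rot: [[0.998, 0.067, -0.0], [0.067, -0.998, 0.0], [-0.0, -0.0, -1.0]]
wrist_force: [-0.2, 0.4, -2.9]
finger_gap: 0.0531
```

```bash
python3 -m pendant '0 0 0.05 0 0 0; 0 0 0.05 0 0 0; 0 0 0 0 0 0'; python3 -m pendant '0 0 0.05 0 0 0; 0 0 0 0 0 0'
```

```text
t: 17.3
position: [0.4699, -0.1345, 0.0406]
eef_rot: [[0.998, 0.067, 0.0], [0.067, -0.998, -0.0], [0.0, 0.0, -1.0]]
wrist_force: [-1.5, -0.2, 3.5]
finger_gap: 0.0529
t: 17.5
position: [0.4699, -0.1345, 0.0406]
eef_rot: [[0.998, 0.067, 0.001], [0.067, -0.998, -0.0], [0.001, 0.0, -1.0]]
wrist_force: [-3.3, 0.5, 12.4]
finger_gap: 0.0532
```

Contact at TCP z of about 0.0405. I'll release, rise and look.

```bash
python3 -m pendant '0 0 0 0 0 0; 0 0 0 0 0 0; 0 0 0 0 0 0; 0 0 0 0 0 0; 0 0 0 0 0 0' 0; python3 -m pendant '0 0 -1 0 0 0; 0 0 -2 0 0 0; 0 0 -3 0 0 0; 0 0 -3 0 0 0; 0 0 -3 0 0 0; 0 0 0 0 0 0; 0 0 0 0 0 0'
python3 - <<'E'
from h import *
f=grab_frame("wrist");cv2.imwrite("pics/l1.png",f["frame"][:,:,::-1]); bubbles(f)
o=gates(f,.034+.046)
a,b=sorted(o,key=lambda p:-p[0]); d=a-b; print("mid",(a+b)/2,"len",np.linalg.norm(d),"yaw",np.degrees(np.arctan2(d[1],d[0])))
g=grab_frame("side");crop(g,240,220,360,340,"l2.png",5)
s=sense();print(s['t'],s['joint_positions'],s['position'],s['eef_rot'].round(3).tolist())
E
```

```text
t: 18.0
position: [0.4698, -0.1345, 0.0397]
eef_rot: [[0.998, 0.067, -0.0], [0.067, -0.998, 0.0], [-0.0, -0.0, -1.0]]
wrist_force: [-0.5, -0.5, -0.8]
finger_gap: 0.0853
t: 18.7
position: [0.4701, -0.1346, 0.1609]
eef_rot: [[0.998, 0.067, 0.002], [0.067, -0.998, -0.001], [0.002, 0.001, -1.0]]
wrist_force: [-0.0, -0.7, -0.2]
finger_gap: 0.0854
mid [ 0.4949 -0.2132] dir [-0.658 -0.753] len 71.3 bubble mm towards knob: mean -0.1 range -9.7..9.8 n219
   {-36: 164, -34: 189, -32: 189, -30: 189, -28: 188, -26: 188, -24: 188, -22: 188, -20: 188, -18: 187, -16: 123, -14: 152, -12: 186, -10: 204, -8: 212, -6: 197, -4: 199, -2: 199, 0: 195, 2: 205, 4: 194, 6: 198, 8: 196, 10: 158, 12: 119, 14: 117, 16: 77, 18: 91, 20: 123, 22: 138, 24: 162, 26: 179, 28: 180, 30: 180, 32: 179, 34: 178, 36: 165}
mid [ 0.4842 -0.0546] dir [-0.753  0.658] len 70.9 bubble mm towards knob: mean -0.2 range -9.8..9.6 n225
   {-36: 173, -34: 191, -32: 191, -30: 191, -28: 190, -26: 191, -24: 190, -22: 190, -20: 190, -18: 184, -16: 108, -14: 155, -12: 189, -10: 211, -8: 229, -6: 231, -4: 231, -2: 231, 0: 232, 2: 230, 4: 232, 6: 230, 8: 227, 10: 208, 12: 185, 14: 176, 16: 93, 18: 151, 20: 183, 22: 183, 24: 183, 26: 182, 28: 182, 30: 181, 32: 181, 34: 180, 36: 164}
((323.5, 184.0), (16.0, 79.0), 90.0) world [ 0.514  -0.1327] sides [0.0512 0.0104]Traceback (most recent call last):
  File "<stdin>", line 4, in <module>
ValueError: not enough values to unpack (expected 2, got 1)
```

View pics/l1.png

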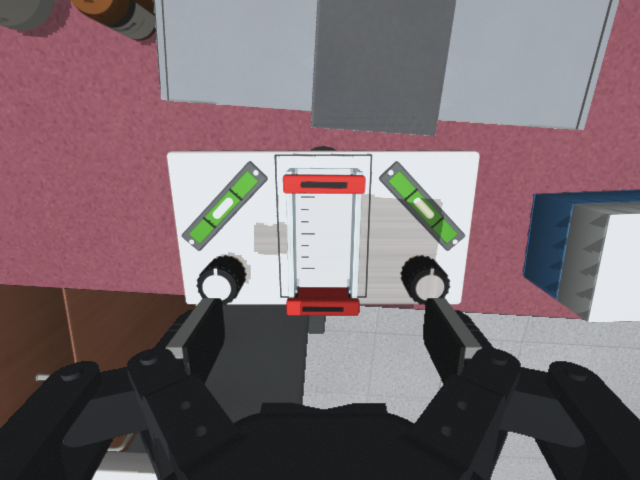

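The tray sits inside the rectangle with both bubbles centred. Now I'll shut the fingers and go over the far gate.

```bash
python3 -m pendant '2.2 0 0 0 0 0; 2.2 0 0 0 0 0; 0 0 0 0 0 0; 0 0 0 0 0 0; 0 0 2 0 0 0; 0 0 3 0 0 0; 0 0 1.8 0 0 0; 0 0 0 0 0 0' 1 40;  python3 -m pendant '0 0 0 0 0 0; 0 0 0 0 0 0'
python3 - <<'E'
from h import *
f=grab_frame("wrist");cv2.imwrite("pics/m1.png",f["frame"][:,:,::-1])
g=grab_frame("side");crop(g,240,220,360,340,"m2.png",5)
E
```

```text
t: 19.55
position: [0.5108, -0.1314, 0.0894]
eef_rot: [[0.998, 0.067, -0.006], [0.067, -0.998, 0.001], [-0.006, -0.001, -1.0]]
wrist_force: [-0.7, 0.0, 0.9]
finger_gap: -0.0001
t: 19.75
position: [0.514, -0.1317, 0.0927]
eef_rot: [[0.998, 0.067, 0.001], [0.067, -0.998, -0.0], [0.001, 0.0, -1.0]]
wrist_force: [-0.1, -1.1, -0.4]
finger_gap: -0.0001
```

View pics/m1.png

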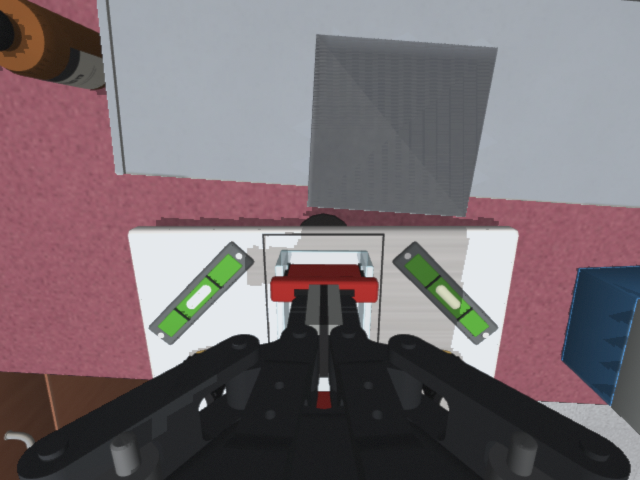

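View pics/m2.png

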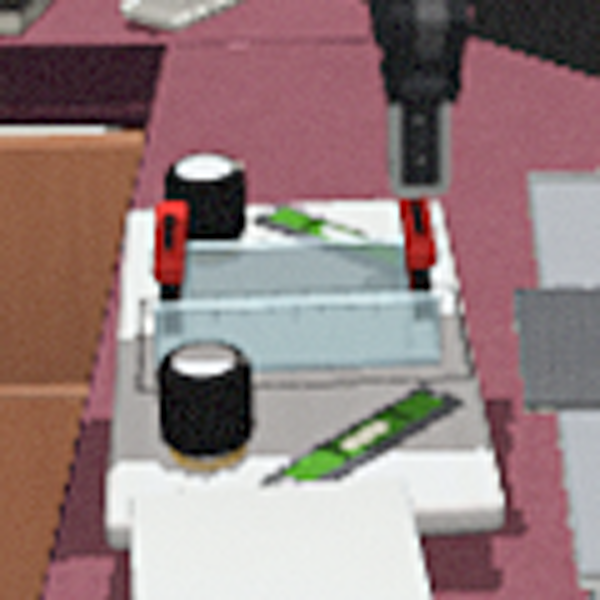

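The shut fingers are centred over the far bar. I'll step down, watching the force.

```bash
for i in 1; do python3 -m pendant '0 0 0.2 0 0 0; 0 0 0.2 0 0 0; 0 0 0.2 0 0 0; 0 0 0.2 0 0 0; 0 0 0.1 0 0 0; 0 0 0 0 0 0'; done; python3 -m pendant '0 0 0.1 0 0 0; 0 0 0.1 0 0 0; 0 0 0.1 0 0 0; 0 0 0 0 0 0'; python3 -m pendant '0 0 0.1 0 0 0; 0 0 0.1 0 0 0; 0 0 0.1 0 0 0; 0 0 0 0 0 0'
```

```text
t: 20.45
position: [0.5136, -0.1315, 0.0825]
eef_rot: [[0.998, 0.067, -0.0], [0.067, -0.998, 0.0], [-0.0, -0.0, -1.0]]
wrist_force: [-0.7, 0.4, 0.0]
finger_gap: -0.0001
t: 20.85
position: [0.5138, -0.1316, 0.08]
eef_rot: [[0.998, 0.067, 0.0], [0.067, -0.998, -0.0], [0.0, 0.0, -1.0]]
wrist_force: [-0.1, 0.6, 2.2]
finger_gap: 0.0003
t: 21.25
position: [0.5138, -0.1315, 0.077]
eef_rot: [[0.998, 0.067, 0.0], [0.067, -0.998, -0.0], [0.0, 0.0, -1.0]]
wrist_force: [0.2, 0.2, 3.6]
finger_gap: -0.0
```

```bash
python3 -m pendant '0 0 0.1 0 0 0; 0 0 0.1 0 0 0; 0 0 0.1 0 0 0; 0 0 0 0 0 0'; python3 -m pendant '0 0 0.05 0 0 0; 0 0 0.05 0 0 0; 0 0 0.05 0 0 0; 0 0 0 0 0 0'; python3 -m pendant '0 0 0.05 0 0 0; 0 0 0.05 0 0 0; 0 0 0 0 0 0'
```

```text
t: 21.65
position: [0.5138, -0.1315, 0.0739]
eef_rot: [[0.998, 0.067, 0.0], [0.067, -0.998, -0.0], [0.0, 0.0, -1.0]]
wrist_force: [-0.2, -0.8, 3.8]
finger_gap: -0.0002
t: 22.05
position: [0.5139, -0.1315, 0.0725]
eef_rot: [[0.998, 0.067, 0.0], [0.067, -0.998, -0.0], [0.0, 0.0, -1.0]]
wrist_force: [-1.1, -0.2, 4.2]
finger_gap: 0.0001
t: 22.35
position: [0.5138, -0.1315, 0.0714]
eef_rot: [[0.998, 0.067, 0.0], [0.067, -0.998, -0.0], [0.0, 0.0, -1.0]]
wrist_force: [-1.0, -0.2, 3.9]
finger_gap: -0.0003
```

```bash
python3 -m pendant '0 0 0.05 0 0 0; 0 0 0.05 0 0 0; 0 0 0 0 0 0'; python3 -m pendant '0 0 0.05 0 0 0; 0 0 0 0 0 0';python3 -m pendant '0 0 0.05 0 0 0; 0 0 0 0 0 0'
```

```text
t: 22.65
position: [0.5138, -0.1316, 0.0704]
eef_rot: [[0.998, 0.067, 0.0], [0.067, -0.998, -0.0], [0.0, 0.0, -1.0]]
wrist_force: [-0.7, 0.6, 4.1]
finger_gap: -0.0002
t: 22.85
position: [0.5138, -0.1316, 0.07]
eef_rot: [[0.998, 0.067, 0.0], [0.067, -0.998, -0.0], [0.0, 0.0, -1.0]]
wrist_force: [-1.0, 0.0, 6.5]
finger_gap: 0.0001
t: 23.05
position: [0.5139, -0.1316, 0.07]
eef_rot: [[0.998, 0.067, 0.001], [0.067, -0.998, -0.0], [0.001, 0.0, -1.0]]
wrist_force: [-2.7, 1.4, 13.0]
finger_gap: 0.0001
```

The far gate is home: it stopped at z = 0.0700, and the force jumped from 4 to 13 N. Now the near gate.

```bash
python3 -m pendant '0 0 -1 0 0 0; 0 0 -2 0 0 0; -2 0 0 0 0 0; -3 0 0 0 0 0; -3 0 0 0 0 0; -1 0 0 0 0 0; 0 0 0 0 0 0; 0 0 0 0 0 0'
python3 - <<'E'
from h import *
f=grab_frame("wrist");cv2.imwrite("pics/n1.png",f["frame"][:,:,::-1])
g=grab_frame("side");crop(g,240,220,360,340,"n2.png",5)
print(sense()["position"],sense()["joint_positions"])
E
```

```text
t: 23.85
position: [0.4254, -0.1376, 0.0997]
eef_rot: [[0.998, 0.067, 0.002], [0.067, -0.998, -0.0], [0.002, 0.0, -1.0]]
wrist_force: [0.8, -0.1, -0.4]
finger_gap: -0.0004
[ 0.42553079 -0.13739946  0.09942267] [ 19.81850922  25.08736275 -10.93595881 124.65038643   8.974944
  30.89165165 -83.96128771]
```

View pics/n1.png

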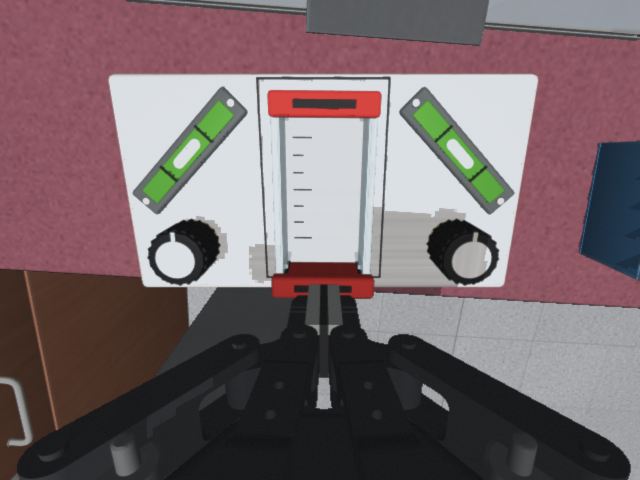

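View pics/n2.png

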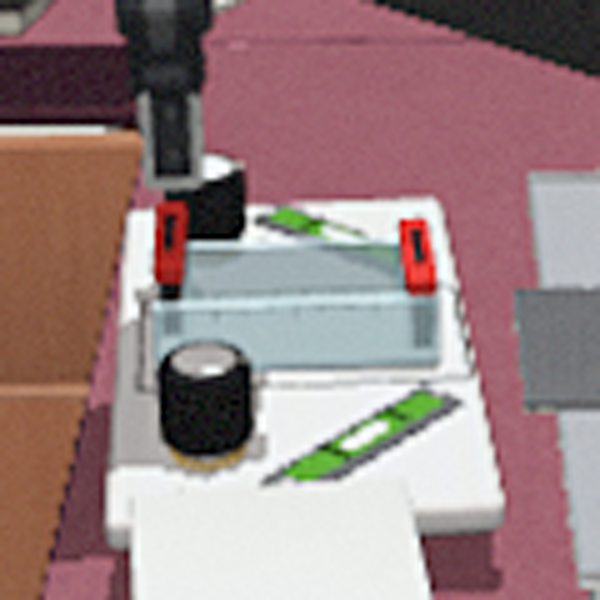

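The far gate is visibly down, and the tool is over the near bar, so I'll press it.

```bash
python3 -m pendant '0 0 0.5 0 0 0; 0 0 0.6 0 0 0; 0 0 0.4 0 0 0; 0 0 0.2 0 0 0; 0 0 0.1 0 0 0; 0 0 0 0 0 0';  python3 -m pendant '0 0 0.1 0 0 0; 0 0 0.1 0 0 0; 0 0 0.1 0 0 0; 0 0 0.1 0 0 0; 0 0 0 0 0 0'; python3 -m pendant '0 0 0.1 0 0 0; 0 0 0.1 0 0 0; 0 0 0.1 0 0 0; 0 0 0 0 0 0'
```

```text
t: 24.55
position: [0.4239, -0.1375, 0.0812]
eef_rot: [[0.998, 0.067, -0.0], [0.067, -0.998, 0.0], [-0.0, -0.0, -1.0]]
wrist_force: [0.6, -0.4, -0.3]
finger_gap: 0.0
t: 25.05
position: [0.4241, -0.1376, 0.0775]
eef_rot: [[0.998, 0.067, 0.0], [0.067, -0.998, -0.0], [0.0, 0.0, -1.0]]
wrist_force: [-0.4, 0.0, 2.7]
finger_gap: -0.0001
t: 25.45
position: [0.4241, -0.1376, 0.0744]
eef_rot: [[0.998, 0.067, 0.0], [0.067, -0.998, -0.0], [0.0, 0.0, -1.0]]
wrist_force: [-0.6, 0.3, 3.3]
finger_gap: -0.0
```

```bash
python3 -m pendant '0 0 0.1 0 0 0; 0 0 0.1 0 0 0; 0 0 0.05 0 0 0; 0 0 0 0 0 0';  python3 -m pendant '0 0 0.05 0 0 0; 0 0 0.05 0 0 0; 0 0 0 0 0 0'; python3 -m pendant '0 0 0.05 0 0 0; 0 0 0 0 0 0';python3 -m pendant '0 0 0.05 0 0 0; 0 0 0 0 0 0'
```

```text
t: 25.85
position: [0.424, -0.1376, 0.0719]
eef_rot: [[0.998, 0.067, 0.0], [0.067, -0.998, -0.0], [0.0, 0.0, -1.0]]
wrist_force: [0.2, -0.3, 3.7]
finger_gap: -0.0002
t: 26.15
position: [0.424, -0.1376, 0.0709]
eef_rot: [[0.998, 0.067, 0.0], [0.067, -0.998, -0.0], [0.0, 0.0, -1.0]]
wrist_force: [-0.6, 0.3, 4.9]
finger_gap: 0.0001
t: 26.35
position: [0.4241, -0.1376, 0.0704]
eef_rot: [[0.998, 0.067, 0.0], [0.067, -0.998, -0.0], [0.0, 0.0, -1.0]]
wrist_force: [-1.3, -0.4, 4.7]
finger_gap: -0.0002
t: 26.55
position: [0.4241, -0.1376, 0.07]
eef_rot: [[0.998, 0.067, 0.0], [0.067, -0.998, -0.0], [0.0, 0.0, -1.0]]
wrist_force: [-1.0, 0.6, 6.9]
finger_gap: 0.0002
```

```bash
python3 -m pendant '0 0 0.05 0 0 0; 0 0 0 0 0 0'; python3 -m pendant '0 0 -2 0 0 0; 0 0 -4 0 0 0; 0 0 -4 0 0 0; 0 0 -3 0 0 0; 0 0 0 0 0 0; 0 0 0 0 0 0; 0 0 0 0 0 0'
python3 - <<'E'
from h import *
f=grab_frame("wrist");cv2.imwrite("pics/o1.png",f["frame"][:,:,::-1]); bubbles(f)
gates(f,.034+.036)
g=grab_frame("side");crop(g,240,220,360,340,"o2.png",5)
t=grab_frame("top");cv2.imwrite("pics/o3.png",t["frame"][:,:,::-1])
print(sense()["position"])
E
```

```text
t: 26.75
position: [0.4241, -0.1376, 0.0699]
eef_rot: [[0.998, 0.067, 0.001], [0.067, -0.998, -0.0], [0.001, 0.0, -1.0]]
wrist_force: [-2.3, 1.0, 14.3]
finger_gap: -0.0002
t: 27.45
position: [0.4232, -0.1374, 0.1982]
eef_rot: [[0.998, 0.067, -0.002], [0.067, -0.998, 0.0], [-0.002, -0.001, -1.0]]
wrist_force: [-0.9, -0.7, -0.4]
finger_gap: -0.0003
mid [ 0.4947 -0.2135] dir [-0.659 -0.753] len 71.2 bubble mm towards knob: mean -0.2 range -9.9..9.8 n202
   {-36: 176, -34: 194, -32: 194, -30: 193, -28: 192, -26: 192, -24: 192, -22: 192, -20: 192, -18: 188, -16: 105, -14: 167, -12: 191, -10: 213, -8: 226, -6: 232, -4: 232, -2: 231, 0: 231, 2: 227, 4: 231, 6: 231, 8: 230, 10: 214, 12: 186, 14: 181, 16: 92, 18: 165, 20: 184, 22: 184, 24: 184, 26: 183, 28: 183, 30: 183, 32: 182, 34: 181, 36: 165}
mid [ 0.4841 -0.0546] dir [-0.753  0.658] len 71.1 bubble mm towards knob: mean -0.1 range -9.8..9.8 n202
   {-36: 166, -34: 193, -32: 194, -30: 194, -28: 194, -26: 194, -24: 193, -22: 193, -20: 193, -18: 185, -16: 95, -14: 174, -12: 193, -10: 215, -8: 228, -6: 232, -4: 230, -2: 232, 0: 231, 2: 230, 4: 232, 6: 231, 8: 230, 10: 210, 12: 190, 14: 177, 16: 99, 18: 177, 20: 188, 22: 188, 24: 187, 26: 187, 28: 187, 30: 186, 32: 186, 34: 184, 36: 161}
((324.5, 111.5), (15.0, 69.0), 90.0) world [ 0.5139 -0.133 ] sides [0.051  0.0105]
[ 0.42335007 -0.13738538  0.19821696]
```

View pics/o1.png

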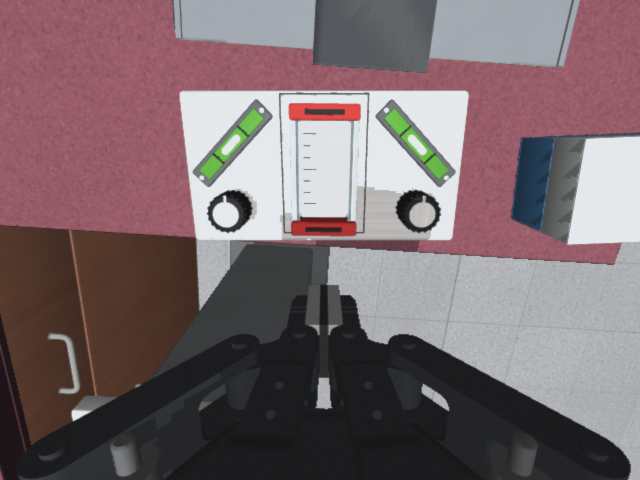

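View pics/o2.png

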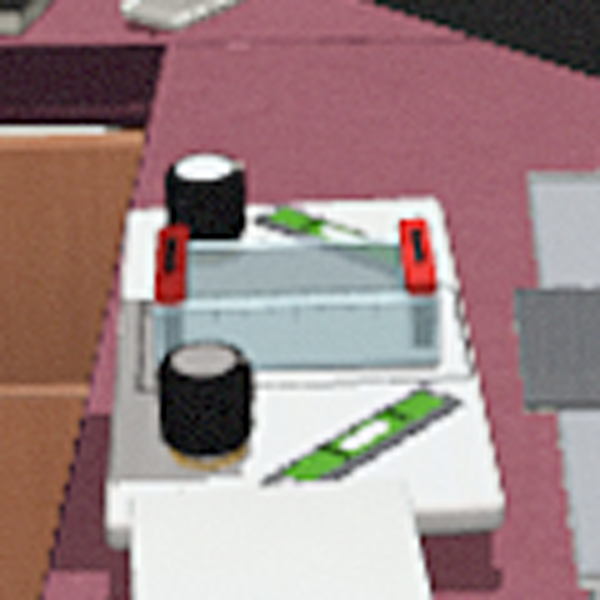

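View pics/o3.png

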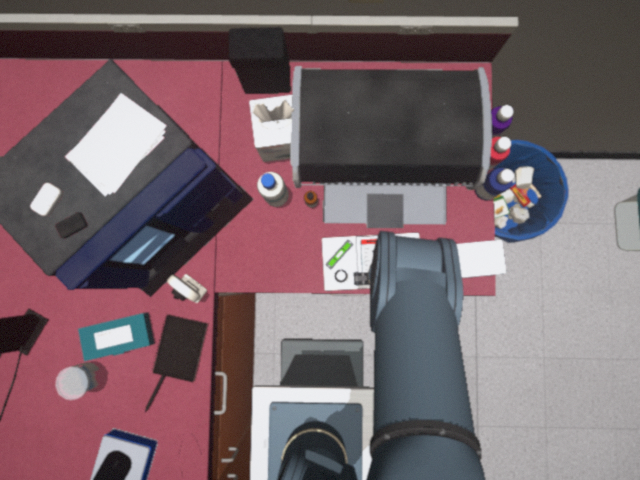

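Both gates sit on the walls, and the tray lies inside the lines. The timer (187,288), saline (270,183), dropper (311,198) and tip box are where they started. I'll hand in.

```bash
python3 -c "
from rig import hand_in; print(hand_in())"
```

```text
the job is handed in; nothing more can be done
None
```

The gel bench is ready for pouring, and I handed the job in at about 27.6 s of the 72 s allowed. `hand_in` gives no verdict.

- **Levelling:** With the tray still off the table, I turned the right knob 54.5° clockwise and the left knob 110° anticlockwise. In the last pictures both bubbles were within 0.2 mm of the middle of their vials.
- **Tray:** I set it down softly (about 12 N at contact) inside the rectangle and lengthwise along it. It measured within about 2 mm of the rectangle's centre.
- **Gates:** Both stopped at z = 0.070 m, the expected home height. The force rose there from about 5 N to 13 N (far) and 14 N (near), and I stopped pressing.
- **Other checks:** The timer, the two bottles and the tip box look unmoved in the final view. The arm was clear of everything at hand-in.
- **Checks that failed or disagreed:**
  - I first took the rectangle to be 3 mm nearer the robot than the plate's middle. The images showed it 3 mm farther away, so I corrected this before setting the tray down.
  - One check script stopped early because the near gate was in shadow and its colour mask missed it. I checked the near gate's position by eye, and its home position from the stop height and the force.

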